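# Close a two-part plaster casting mould and hook it shut

### The arm

A 6-joint arm with a two-finger parallel gripper is mounted at the origin on a cart in front of the work surface, level with it; the furniture and walls round the work are solid. World frame = base frame: x ahead of the robot, y to its left, z up, the work surface at z = 0. Lengths are in mm, angles in rad, forces in N, time in s.
With the tool pointing down it reaches from about 300 to 775 mm from the base axis. Payload 14.6 kg.
Tool frame: the origin (TCP) lies at the very end of the fingers, on their centre line; the grasp point (between the pads) lies 19 mm behind it; z points along the fingers, y is the line along which they close (so a half turn about z gives the same grasp; the last joint's range is limited). The gripper opens to 94 mm and grips with 3 to 60 N. Pads are 16 mm wide; open, the fingers measure 119 mm over their backs; the gripper's body (75 mm by 177 mm) begins 78 mm behind the grasp point.
Start: joints at [-1.397, 0.3, 1.521, -0, 1.321, -0.067], TCP at [131.157, -534.123, 205.446] pointing down, gripper open.
Joint ranges: [-3.03, 3.03], [-0.79, 2.21], [0.23, 2.52], [-1.04, 4.18], [0, 3.07], [-2.55, 2.55]. Speed limits (rad/s): [2.22, 2.22, 2.57, 3.14, 3.14, 3.14].

### API

Orientations are given as [roll, pitch, yaw] about the fixed x, y, z axes, in that order (R = Rz(yaw) Ry(pitch) Rx(roll)).
In Python, from cell import manip, eyes, ticket gives the robot as it stands. The module is installed in compiled form; this text tells all that it offers.
- The arm moves only by the tool arm_command, never from a script. Its argument "plan" is a list of rows, each a list of 5 numbers: the opening, from -1 (shut) to 1 (fully open), then the shift along the tool's x, y, z in m, then the turn about the tool's z in rad. In form: [[jaw, dx, dy, dz, roll], ...]. A call has 1 to 20 rows; each row shifts and turns the commanded pose from where the row before left it, along the tool's axes as they then stand; what a row does not reach is not made up. A row lasts 1/8 s, in which the tool goes at most 62.5 mm and 10.7 degrees, less where a joint would pass 70% of its speed; a pose out of reach is approached as far as the arm can. A call is refused whole if a number of a shift passes 0.0625 or a number of a turn 0.188, either way. A call with a gripper value outside its range is refused whole. The fingers move at their own pace and stop on an object; "newtons" is the grip in N (left out, the last holds). Time passes only in rows, so rows that do not move let the fingers close. It gives the time, the measured TCP pose, the force, the opening and the grip force at its end, in the units of the state.
- manip.read_state(): the state, without advancing time (a new reading comes with each control period).
- eyes.camera(name): name is "scene" or "top" or "wrist"; returns a dict with "img" (384x512x3 uint8, blue, green, red), "z_map" (384x512 float32, mm along the optical axis (not along the pixel's ray), 0 where there is no reading), "fx", "fy", "cx", "cy" (pixels), "eye" and "orientation" of the camera in the world. Camera axes: x right, y down, z forward; pixel columns grow to the right and rows downward; lengths in mm; the calibration is good to about 2 mm. A picture is of the moment at which its call begins.
- ticket.sign_off(): hands the job in; it is judged then, once.
The state is a dict: "clock": time; "joints": joint angles; "qd": joint speeds; "effort": joint torques, N m; "eef_pos": TCP position; "eef_rot": TCP orientation; "wrist_force": force on the tool from outside, world axes, zero at the start; "moment": the same for the moment, N m; "finger_gap": finger opening in mm; "finger_force": force on a finger pad.
Only numpy, scipy, OpenCV 4.12 (cv2) and the standard library are available. Lean on these libraries where they do the work, as an engineer would, in place of code of your own. Each camera call takes 0.05 s, during which the arm holds its last target. There are 200 camera calls.

### The job

Get the two-part plaster mould ready for casting: slide its loose half along the board until it sits fully home against the fixed half, then swing the brass hook round by its black knob until its notch rests on the steel pin. Leave the hook hooked and the seam shut, and do not disturb the two glaze jars and the water cup standing near.

Things in the scene. Friction and masses are not known exactly. Their poses are not given: they have to be found in the camera images.
- mould_board: Plywood board 136 x 230 x 12 mm, fixed, with 12 mm high side rails and the fixed half of a white plaster mould. Origin on the bench below the seam plane, midway between the rails. y: along the board from fixed to loose half; x: away from the robot at yaw 0. Board spans y -85 to 145 mm; fixed half x -57.5 to 57.5, y -80 to 0, z 12 to 87 mm (seam face y = 0).
- seam (a point): Middle of the loose half's seam face, 37.5 mm above the board. This plaster half, 115 (x) x 80 (y) x 75 mm, 0.56 to 0.84 kg, stands loose between the rails (1.5 mm play each side) and slides along the board's y with 3 to 6 N of friction. Fully home this point has y = 0 in the board's frame; it starts 30 to 50 mm off at +y.
- push_face (a point): Middle of the loose half's flat outer end face, 80 mm from its seam face at +y, 49.5 mm above the bench. Pushed here towards the board's -y the half slides home without tipping. The space beyond is free but for the 24 mm high rim of a tray in some starts.
- pin (a point): Upright steel pin, 8 mm diameter, standing 18 mm out of the loose half's top (pin top 105 mm above the bench). This point is on its axis at the height of the hook plate. When the half is home the pin stands at x = +36, y = +30 mm in the board's frame.
- hook_pivot (a point): Upright pivot axis of the hook, at x = +36, y = -30 mm in the board's frame, at the middle of the hook plate's thickness, 93.5 mm above the bench. The pivot stud's head tops out at 100 mm. (directions x, y as for the board)
- hook (a joint): Hook angle about its upright pivot, rad. 0: along the board's +y, pin in the notch. Grows as it opens, anticlockwise from above, towards the board's -x (about 1.57: along -x). Starts at 0.7 to 1.5. Slight friction (1 N at the knob): it stays where it is left. On closing, the pin stops it within 0.05 of 0; it closes only when the mould is shut.
- hook_knob (a point): Middle of the black upright knob on the hook, to push it by: 13 mm diameter, from 101.5 to 125.5 mm above the bench, 42 mm along the hook from the pivot and 4.5 mm aside, away from the pin. The brass hook plate under it is 5 mm thick (91 to 96 mm above the bench), 19 mm wide and ends 77 mm from the pivot.
- hook_seat (a point): Point in the hook's notch where the pin's axis lies when hooked, 60 mm from the pivot. The notch is open towards the closing direction and 14 mm wide, so the 8 mm pin has 3 mm to spare each way along the hook.
- rust_jar: Rust-red glaze jar with black lid, 58 mm diameter, 73 mm high, loose bystander. Origin at the centre of its underside.
- cream_jar: Cream glaze jar with black lid, 58 mm diameter, 73 mm high, loose bystander. Origin at the centre of its underside.
- water_cup: White enamel cup with blue rim, 72 mm diameter, 64 mm high, loose bystander. Origin at the centre of its underside.

How it is judged:
By the outcome, as a careful person would: the job done as asked, in the order asked, and still so for the second after the job is handed in, with the robot touching nothing.
It also fails if it takes over 48 s, if anything falls off the work surface, if the arm or the gripper's body presses on something with over 40 N, if the wrist force passes 120 N, or if a joint passes its speed limit or range.

## Working session

There is one attempt and no reset: what is moved stays moved. The work goes in short steps, Python scripts to look and compute and a tool call to move; the robot and the scene stay as the last step left them, time stands still between calls to the robot, and variables do not carry over. Pictures are saved under pics/ and viewed, at most 10 in all, crops included, and the job is handed in when it is done.

Besides the shell and the picture viewer there is one more tool, called as a command line: name --pt "numbers of a row" for each row, then --argument value for the rest. arm_command: Moves the arm, as the interface text tells. Its arguments: {"type":"object","properties":{"plan":{"type":"array"},"newtons":{"type":"number"}},"required":["plan"]}

```bash
mkdir -p pics; cat > h.py <<'E'
import numpy as np, cv2
from scipy.spatial.transform import Rotation as R
from cell import manip, eyes, ticket
def cam(n):
    c=eyes.camera(n); 
    return c
def rot(c):
    o=np.array(c["orientation"],float)
    return o if o.shape==(3,3) else R.from_euler('xyz',o).as_matrix()
def cloud(c):
    z=c["z_map"].astype(float); v,u=np.indices(z.shape)
    p=np.stack([(u-c["cx"])/c["fx"]*z,(v-c["cy"])/c["fy"]*z,z],-1)
    w=p@rot(c).T+np.array(c["eye"]); w[z==0]=np.nan
    return w
def ray(c,u,v,h):
    d=rot(c)@np.array([(u-c["cx"])/c["fx"],(v-c["cy"])/c["fy"],1]); e=np.array(c["eye"],float)
    return e+d*(h-e[2])/d[2]
E
python3 - <<'E'
from h import *
print(manip.read_state())
for n in("top","scene"):
    c=cam(n); print(n,c["eye"],c["orientation"],c["fx"]); cv2.imwrite(f"pics/{n}0.png",c["img"]); np.savez(f"{n}0.npz",**c)
E
```

```text
{'clock': 0.0, 'joints': array([-1.39657739e+00,  3.00483688e-01,  1.52159285e+00,  1.06914476e-05,
        1.32068587e+00, -6.66191854e-02]), 'qd': array([ 2.69266792e-04,  9.33455427e-06, -3.77461915e-04, -3.99092471e-04,
       -3.09819355e-04, -2.03404077e-03]), 'effort': array([ 1.67595554e-04, -5.31812382e+01, -3.52732265e+01,  7.07774330e-02,
        2.44353869e-02, -1.44768687e-04]), 'eef_pos': array([ 131.12786786, -533.86776897,  204.87444449]), 'eef_rot': array([-3.14042618e+00, -8.82030996e-05,  2.40835421e-01]), 'wrist_force': array([-0.90258622, -0.69264927,  0.06846558]), 'moment': array([ 2.39237642e-05, -4.35979975e-02,  2.33928522e-02]), 'finger_force': 0.0, 'finger_gap': 94.18675025820953}
top [ 501.58769605 -217.84936528 1005.79751953] [-3.03253822  0.03565633 -1.58258746] 355.71499977929506
scene [ 114.97355125 -477.18022079  806.85952689] [-2.47638002  0.00309653 -1.04999892] 424.57659412837404
```

View pics/top0.png

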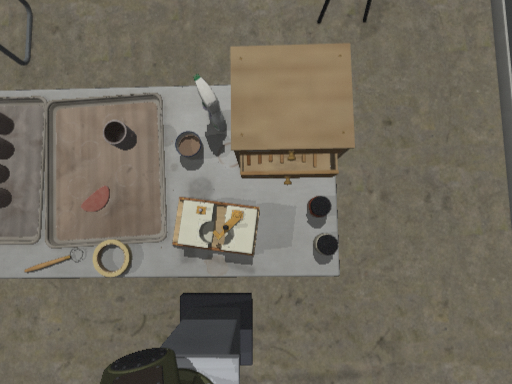

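View pics/scene0.png

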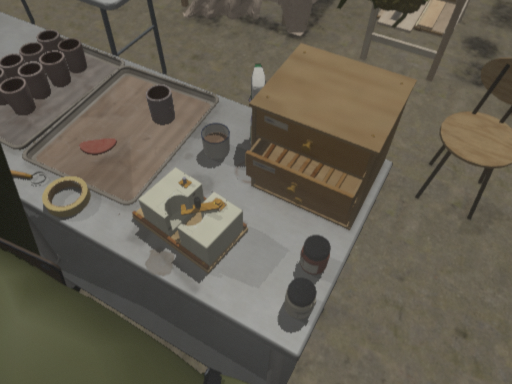

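The top view shows the mould around (216,226), with the jars at (319,207) and (326,244) and the cup at (189,145). Next I'll zoom in on the mould and measure its blocks.

```bash
python3 - <<'E'
from h import *
c=dict(np.load("top0.npz")); s=dict(np.load("scene0.npz"))
a=cv2.resize(c["img"][185:265,160:270],None,fx=7,fy=7,interpolation=2)[:560,:770]
b=cv2.resize(s["img"][160:270,120:260],None,fx=5,fy=5,interpolation=2)
cv2.imwrite("pics/topc.png",a); cv2.imwrite("pics/scenec.png",b)
w=cloud(c)
for n,(u,v) in dict(mouldL=(195,230),mouldR=(243,230),rust=(319,207),cream=(326,244),cup=(189,145)).items(): print(n,w[v,u].round(1))
for n,k in(("top",c),("scene",s)):
    w=cloud(k); hsv=cv2.cvtColor(k["img"],cv2.COLOR_BGR2HSV)
    m=((w[...,2]>78)&(w[...,2]<97)&(hsv[...,1]<60)&(hsv[...,2]>120)).astype(np.uint8)
    for t in cv2.findContours(m,0,2)[0]:
        if cv2.contourArea(t)>150:
            P=np.array([ray(k,*q[0],87)[:2] for q in t],np.float32)
            r=cv2.minAreaRect(P); print(n,cv2.boundingRect(t),r,cv2.boxPoints(r).round(1).tolist())
E
```

```text
mouldL [493.5 -55.   86.8]
mouldR [ 492.1 -179.    87.7]
rust [ 549.  -376.6   75.9]
cream [ 453.8 -391.4   75. ]
cup [729.4 -28.1  35.1]
top (221, 206, 36, 48) ((494.5080871582031, -166.84933471679688), (81.94556427001953, 114.28384399414062), 81.99718475341797) [[432.20001220703125, -199.5], [545.4000244140625, -215.39999389648438], [556.7999877929688, -134.1999969482422], [443.6000061035156, -118.30000305175781]]
top (178, 200, 36, 48) ((510.34490966796875, -55.660118103027344), (78.86550903320312, 114.30125427246094), 81.92606353759766) [[448.20001220703125, -86.69999694824219], [561.4000244140625, -102.69999694824219], [572.5, -24.600000381469727], [459.29998779296875, -8.600000381469727]]
scene (177, 191, 66, 57) ((495.6823425292969, -168.3372039794922), (80.25801086425781, 115.32866668701172), 81.349853515625) [[432.6000061035156, -199.3000030517578], [546.7000122070312, -216.6999969482422], [558.7000122070312, -137.3000030517578], [444.70001220703125, -120.0]]
scene (138, 167, 64, 51) ((512.100830078125, -55.29820251464844), (80.28816986083984, 115.57467651367188), 81.90260314941406) [[449.20001220703125, -86.9000015258789], [563.7000122070312, -103.19999694824219], [575.0, -23.700000762939453], [460.5, -7.400000095367432]]
```

View pics/topc.png

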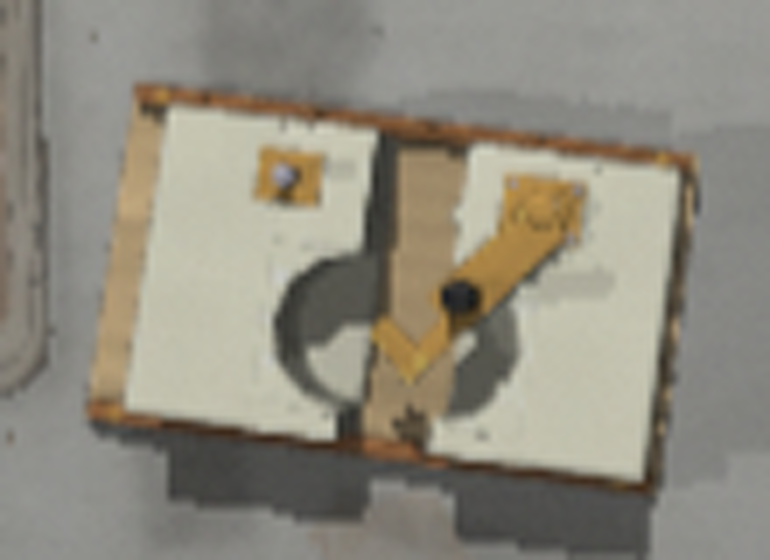

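View pics/scenec.png

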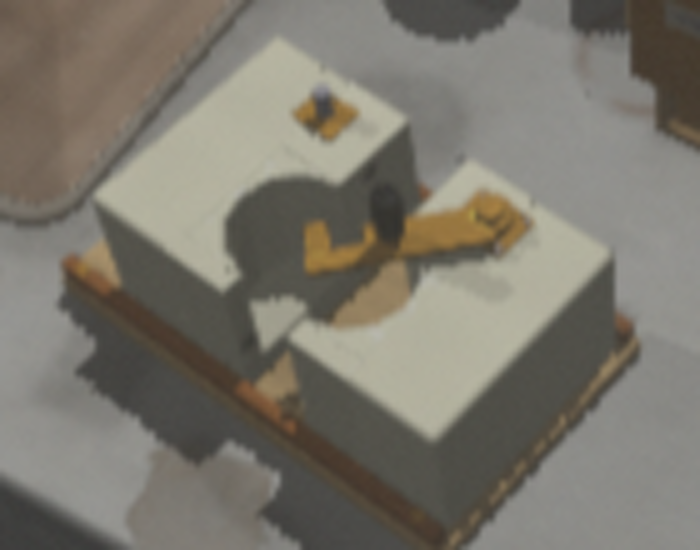

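The loose half is on the left (world +y), with the pin at (287,175) in the top crop. The hook knob is at (461,296) and the pivot at (542,208). From the blocks, board yaw is about -0.143 and its origin about (501,-128). The gap is about 33 mm, so the push face is at board y≈113.

I'll turn the tool square to the board, then go beyond the push face.

arm_command --pt "0 0 0 0 -0.17" --pt "0 0 0 0 -0.17" --pt "0 0 0 0 -0.17" --pt "0 0 0 0 -0.17" --pt "0 0 0 0 -0.17" --pt "0 0 0 0 -0.17" --pt "0 0 0 0 -0.17"

```text
clock: 0.98
eef_pos: [131.1, -534.0, 205.1]
eef_rot: [-3.141, -0.001, 1.436]
wrist_force: [0.4, 1.2, -0.2]
finger_gap: 47.2
finger_force: 0.0
```

arm_command --pt "0 0.015 0.008 0 0" --pt "0 0.03 0.016 0 0" --pt "0 0.03 0.016 0 0" --pt "0 0.03 0.016 0 0" --pt "0 0.03 0.016 0 0" --pt "0 0.03 0.016 0 0" --pt "0 0.03 0.016 0 0" --pt "0 0.03 0.016 0 0" --pt "0 0.03 0.016 0 0" --pt "0 0.03 0.016 0 0" --pt "0 0.03 0.016 0 0" --pt "0 0.03 0.016 0 0" --pt "0 0.03 0.016 0 0" --pt "0 0.03 0.016 0 0" --pt "0 0.03 0.016 0 0" --pt "0 0.03 0.016 0 0" --pt "0 0.03 0.016 0 0" --pt "0 0.03 0.016 0 0" --pt "0 0.03 0.016 0 0" --pt "0 0.03 0.014 0 0"

```text
clock: 3.48
eef_pos: [519.7, 3.7, 205.3]
eef_rot: [-3.141, -0.0, 1.426]
wrist_force: [1.3, -0.3, 0.0]
finger_gap: 46.4
finger_force: 0.0
```

```bash
python3 - <<'E'
from h import *
s=manip.read_state(); print(s["eef_pos"],s["eef_rot"],s["joints"],s["clock"])
c=cam("wrist"); cv2.imwrite("pics/w1.png",c["img"]); np.savez("w1.npz",**c)
w=cloud(c); m=((w[...,2]>83)&(w[...,2]<91)&(cv2.cvtColor(c["img"],cv2.COLOR_BGR2HSV)[...,1]<60)).astype(np.uint8)
for t in cv2.findContours(m,0,2)[0]:
    if cv2.contourArea(t)>800:
        P=np.array([ray(c,*q[0],87)[:2] for q in t],np.float32); r=cv2.minAreaRect(P); print(cv2.boundingRect(t),r,cv2.boxPoints(r).round(1).tolist())
E
```

```text
[519.6696145    3.69005523 205.33348192] [-3.14132523e+00 -6.02437693e-05  1.42617765e+00] [-6.34279570e-02  2.32623959e-01  1.60632963e+00  8.47571586e-05
  1.30290072e+00  8.11682656e-02] 3.475
(214, 298, 92, 33) ((496.0428161621094, -161.73834228515625), (46.87959289550781, 114.0132064819336), 81.692138671875) [[436.20001220703125, -176.6999969482422], [549.0999755859375, -193.1999969482422], [555.7999877929688, -146.8000030517578], [443.0, -130.3000030517578]]
(210, 201, 99, 64) ((511.46478271484375, -53.2760124206543), (78.93714141845703, 112.46532440185547), 81.65868377685547) [[450.1000061035156, -84.19999694824219], [561.4000244140625, -100.5], [572.7999877929688, -22.399999618530273], [461.6000061035156, -6.099999904632568]]
```

View pics/w1.png

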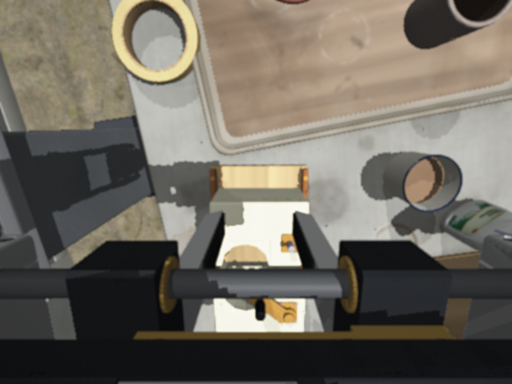

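The wrist view shows the board end at (260,180), clear space beyond the loose half, and the tray rim off the board. I'll descend behind the push face and push.

arm_command --pt "0 0 0 0.02 0" --pt "0 0 0 0.03 0" --pt "0 0 0 0.03 0" --pt "0 0 0 0.03 0" --pt "0 0 0 0.03 0" --pt "0 0 0 0.02 0" --pt "0 0 0 0.01 0" --pt "0 0 0 0 0" --pt "0 -0.003 0 0 0" --pt "0 -0.003 0 0 0" --pt "0 -0.003 0 0 0" --pt "0 -0.003 0 0 0" --pt "0 -0.003 0 0 0" --pt "0 -0.003 0 0 0"

```text
clock: 5.28
eef_pos: [517.7, -15.5, 36.0]
eef_rot: [3.141, -0.001, 1.431]
wrist_force: [1.7, 6.6, 2.7]
finger_gap: 46.9
finger_force: 3.6
```

arm_command --pt "0 -0.003 0 0 0" --pt "0 -0.003 0 0 0" --pt "0 -0.003 0 0 0" --pt "0 -0.003 0 0 0" --pt "0 -0.003 0 0 0" --pt "0 -0.003 0 0 0" --pt "0 -0.002 0 0 0"

```text
clock: 6.15
eef_pos: [514.8, -35.3, 36.0]
eef_rot: [3.141, -0.001, 1.43]
wrist_force: [1.2, 8.2, 4.7]
finger_gap: 46.9
finger_force: 3.7
```

arm_command --pt "0 -0.0015 0 0 0" --pt "0 -0.001 0 0 0" --pt "0 -0.001 0 0 0"

```text
clock: 6.52
eef_pos: [514.3, -38.7, 36.0]
eef_rot: [3.141, -0.001, 1.431]
wrist_force: [1.8, 7.7, 3.3]
finger_gap: 46.8
finger_force: 3.7
```

arm_command --pt "0 -0.001 0 0 0" --pt "0 -0.001 0 0 0"

```text
clock: 6.78
eef_pos: [514.2, -40.4, 36.0]
eef_rot: [3.14, -0.002, 1.43]
wrist_force: [2.3, 16.0, 3.4]
finger_gap: 47.3
finger_force: 8.1
```

```bash
python3 - <<'E'
from h import *
for n in("top","scene"):
    k=cam(n); w=cloud(k); cv2.imwrite(f"pics/{n}1.png",k["img"])
    hsv=cv2.cvtColor(k["img"],cv2.COLOR_BGR2HSV)
    m=((w[...,2]>78)&(w[...,2]<97)&(hsv[...,1]<60)&(hsv[...,2]>120)).astype(np.uint8)
    for t in cv2.findContours(m,0,2)[0]:
        if cv2.contourArea(t)>150:
            P=np.array([ray(k,*q[0],87)[:2] for q in t],np.float32); r=cv2.minAreaRect(P); print(n,r)
E
```

```text
top ((498.6717529296875, -138.6709747314453), (139.0865936279297, 114.33734893798828), 81.88172912597656)
scene ((499.908447265625, -139.2778778076172), (139.6927032470703, 115.5134048461914), 80.82827758789062)
```

arm_command --pt "0 -0.001 0 0 0" --pt "0 0 0 0 0"

```text
clock: 7.12
eef_pos: [514.2, -40.4, 36.0]
eef_rot: [3.14, -0.003, 1.43]
wrist_force: [3.8, 18.7, 2.3]
finger_gap: 46.6
finger_force: 9.7
```

arm_command --pt "0 0 0 0 0"

```text
clock: 7.25
eef_pos: [514.2, -40.4, 36.0]
eef_rot: [3.14, -0.003, 1.43]
wrist_force: [3.8, 18.6, 3.3]
finger_gap: 47.1
finger_force: 9.6
```

The half stalled with the force rising to 18.7 N, at the expected place, so it is home. I'll back off, rise, close the fingers and look at the hook.

arm_command --pt "0 0.006 0 0 0" --pt "0 0.012 0 0 0" --pt "0 0.012 0 -0.01 0" --pt "-1 0 0 -0.03 0" --pt "-1 0 0 -0.04 0" --pt "-1 0 0 -0.04 0" --pt "-1 0 0 -0.04 0" --pt "-1 0 0 -0.01 0" --pt "-1 0 0 0 0" --pt "-1 0 0 0 0"

```text
clock: 8.5
eef_pos: [517.2, -12.3, 204.1]
eef_rot: [-3.139, 0.0, 1.431]
wrist_force: [-0.1, 0.2, -0.0]
finger_gap: -0.0
finger_force: 0.0
```

```bash
cat >> h.py <<'E'
def look(n,save=None):
    k=cam(n); w=cloud(k); hsv=cv2.cvtColor(k["img"],cv2.COLOR_BGR2HSV)
    if save: cv2.imwrite(save,k["img"])
    wb=(w[...,:2]-[501,-128])@np.array([[.9898,.1425],[-.1425,.9898]]) # board coords
    reg=(np.abs(wb[...,0])<50)&(wb[...,1]>-55)&(wb[...,1]<60)
    m=reg&(w[...,2]>112)&(w[...,2]<130)&(hsv[...,2]<70)
    print(n,"knob px",m.sum(),"board",np.nanmedian(wb[m],0) if m.any() else None, "maxz", np.nanmax(w[...,2][m]) if m.any() else None)
    p=reg&(hsv[...,0]>10)&(hsv[...,0]<28)&(hsv[...,1]>110)&(w[...,2]>90)&(w[...,2]<102)
    print(" plate",p.sum())
    if p.sum()>10:
        q=wb[p]-[36,-30]; d=np.hypot(*q.T); a=np.arctan2(-q[:,0],q[:,1]); s=(d>20)&(d<50); print("  angle",np.median(a[s]),"reach",d.max())
    return k,w,wb
E
python3 - <<'E'
from h import *
s=manip.read_state(); print(s["eef_pos"],s["eef_rot"],s["finger_gap"])
look("top","pics/top2.png"); look("scene","pics/scene2.png"); look("wrist","pics/w2.png")
a=cv2.imread("pics/top2.png")[185:265,160:270]; b=cv2.imread("pics/scene2.png")[160:260,130:250]
cv2.imwrite("pics/c2.png",np.hstack([cv2.resize(a,(400,300)),cv2.resize(b,(360,300))]))
E
```

```text
[517.2255439  -12.28015308 204.1239375 ] [-3.13943155e+00  1.10497345e-04  1.43090219e+00] -0.006841415277815822
top knob px 19 board [-0.12868787 -8.85439684] maxz 129.86524015234227
 plate 231
  angle 1.1126478021519874 reach 76.0647044827662
scene knob px 29 board [ -1.25535882 -10.60805115] maxz 128.30929242706213
 plate 268
  angle 1.117744347721733 reach 77.58241407259031
wrist knob px 53 board [-0.08234705 -6.0058708 ] maxz 125.46340198525394
 plate 0
```

View pics/c2.png

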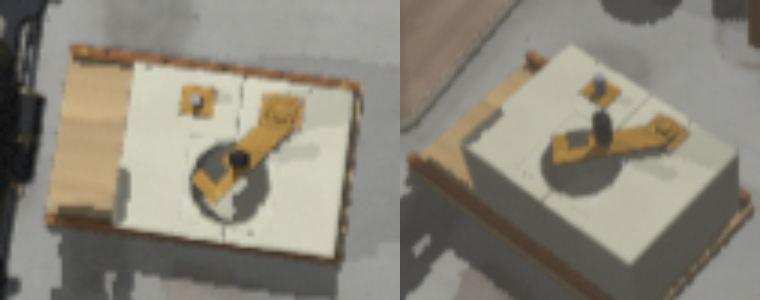

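The seam is shut (the joint shows as a thin line at (240,100) in the left half) and the knob is at (239,158), about board (0,-8), so the hook is near 0.93 rad. Next I'll put the closed fingers behind the knob, turned to face the mean closing direction.

arm_command --pt "-1 -0.01 -0.002 0 0" --pt "-1 -0.02 -0.003 0 0" --pt "-1 -0.02 -0.003 0 0" --pt "-1 -0.02 -0.003 0 0" --pt "-1 -0.02 -0.003 0 0" --pt "-1 -0.02 -0.003 0 0" --pt "-1 -0.019 -0.003 0 0" --pt "-1 -0.01 -0.003 0 0" --pt "-1 0 0 0 -0.18" --pt "-1 0 0 0 -0.18" --pt "-1 0 0 0 -0.18" --pt "-1 0 0 0.02 0" --pt "-1 0 0 0.025 0" --pt "-1 0 0 0.025 0" --pt "-1 0 0 0.018 0" --pt "-1 0 0 0.008 0" --pt "-1 0 0 0 0"

```text
clock: 10.78
eef_pos: [475.5, -146.9, 109.4]
eef_rot: [-3.141, -0.0, 1.971]
wrist_force: [0.2, -0.7, -0.6]
finger_gap: 0.7
finger_force: 0.0
```

```bash
python3 - <<'E'
from h import *
s=manip.read_state(); t=(s["eef_pos"][:2]-[501,-128])@np.array([[.9898,.1425],[-.1425,.9898]]); print("tcp board",t,s["eef_pos"],s["eef_rot"])
f=s["eef_rot"][2]-1.428; tx=np.array([-np.sin(f),np.cos(f)]); ty=np.array([np.cos(f),np.sin(f)])
p=t.copy()
for th in np.append(np.arange(.95,-.01,-.1),[0,-.04]):
    a=th+np.arctan2(4.5,42); K=np.array([36-42.24*np.sin(a),-30+42.24*np.cos(a)]); g=K-19*ty; print(round(th,2),"step tool",((g-p)@tx).round(1),((g-p)@ty).round(1)); p=g
k,_,_=look("wrist","pics/w3.png")
E
```

```text
tcp board [-22.56621082 -22.34733348] [ 475.47973211 -146.90351111  109.43044313] [-3.14132211e+00 -2.89967654e-04  1.97080497e+00]
0.95 step tool -0.0 6.4
0.85 step tool 1.9 3.8
0.75 step tool 1.5 3.9
0.65 step tool 1.1 4.1
0.55 step tool 0.7 4.2
0.45 step tool 0.3 4.2
0.35 step tool -0.2 4.2
0.25 step tool -0.6 4.2
0.15 step tool -1.0 4.1
0.05 step tool -1.4 4.0
0.0 step tool -0.8 1.9
-0.04 step tool -0.7 1.5
wrist knob px 406 board [-2.4377439  -7.15864022] maxz 129.89676702452715
 plate 1158
  angle 1.0003131426825562 reach 78.04520651705693
```

View pics/w3.png

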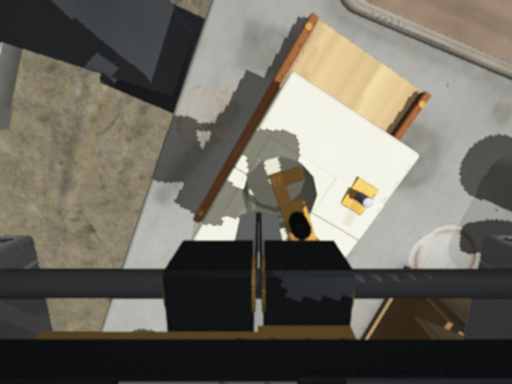

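The wrist view shows the knob at (300,225), just right of the closed fingertips at (258,225), with the pin at (367,202). I'll sweep along the arc.

arm_command --pt "-1 0 0.003 0 0" --pt "-1 0 0.003 0 0" --pt "-1 0.001 0.002 0 0" --pt "-1 0.001 0.002 0 0" --pt "-1 0.001 0.002 0 0" --pt "-1 0.001 0.002 0 0" --pt "-1 0.0005 0.002 0 0" --pt "-1 0.0005 0.002 0 0" --pt "-1 0.0005 0.002 0 0" --pt "-1 0 0.002 0 0" --pt "-1 0 0.002 0 0" --pt "-1 0 0.002 0 0" --pt "-1 0 0.002 0 0" --pt "-1 0 0.002 0 0"

```text
clock: 12.58
eef_pos: [501.2, -130.1, 109.5]
eef_rot: [3.142, 0.0, 1.971]
wrist_force: [-0.2, 0.2, -0.2]
finger_gap: 0.2
finger_force: 0.6
```

```bash
python3 - <<'E'
from h import *
s=manip.read_state(); t=(s["eef_pos"][:2]-[501,-128])@np.array([[.9898,.1425],[-.1425,.9898]]); print("tcp board",t,s["wrist_force"])
look("wrist","pics/w4.png")
f=s["eef_rot"][2]-1.428; tx=np.array([-np.sin(f),np.cos(f)]); ty=np.array([np.cos(f),np.sin(f)]); p=t.copy()
for th in (.3,.2,.1,0,-.04):
    a=th+np.arctan2(4.5,42); K=np.array([36-42.24*np.sin(a),-30+42.24*np.cos(a)]); g=K-19*ty; print(th,((g-p)@tx).round(1),((g-p)@ty).round(1))
E
```

```text
tcp board [ 0.51014277 -2.05037576] [-0.21925257  0.17181567 -0.21040481]
wrist knob px 347 board [14.20562445  8.29267396] maxz 129.5583255513026
 plate 931
  angle 0.48647231787633527 reach 77.78748412849579
0.3 -0.4 2.7
0.2 -1.2 6.8
0.1 -2.4 10.9
0 -4.0 14.8
-0.04 -4.7 16.3
```

arm_command --pt "-1 -0.0003 0.002 0 0" --pt "-1 -0.0003 0.002 0 0" --pt "-1 -0.0003 0.002 0 0" --pt "-1 -0.0005 0.002 0 0" --pt "-1 -0.0005 0.002 0 0" --pt "-1 -0.0005 0.0015 0 0" --pt "-1 -0.0005 0.001 0 0" --pt "-1 -0.0005 0.001 0 0"

```text
clock: 13.62
eef_pos: [514.9, -128.0, 109.5]
eef_rot: [3.142, 0.0, 1.971]
wrist_force: [-1.7, 0.5, 1.3]
finger_gap: 0.2
finger_force: 0.5
```

arm_command --pt "-1 -0.0003 0.001 0 0" --pt "-1 0 0 0 0"

```text
clock: 13.88
eef_pos: [516.0, -127.9, 109.5]
eef_rot: [3.141, 0.0, 1.971]
wrist_force: [-0.6, 0.2, -0.4]
finger_gap: 0.7
finger_force: 0.1
```

```bash
python3 - <<'E'
from h import *
s=manip.read_state(); t=(s["eef_pos"][:2]-[501,-128])@np.array([[.9898,.1425],[-.1425,.9898]]); print("tcp board",t,s["wrist_force"],s["clock"])
look("wrist","pics/w5.png")
E
```

```text
tcp board [14.82696664  2.20660098] [-0.56339488  0.22934165 -0.44576095] 13.875
wrist knob px 355 board [28.50255029 12.74274032] maxz 129.99131232949418
 plate 947
  angle 0.16940899176971508 reach 77.45137362015555
```

arm_command --pt "-1 -0.0005 0.001 0 0" --pt "-1 -0.0003 0.0005 0 0"

```text
clock: 14.18
eef_pos: [517.3, -128.0, 109.4]
eef_rot: [-3.141, -0.0, 1.971]
wrist_force: [-4.9, 0.1, 3.5]
finger_gap: 0.5
finger_force: 2.0
```

arm_command --pt "-1 -0.0005 0.001 0 0" --pt "-1 0 0 0 0"

```text
clock: 14.42
eef_pos: [517.8, -128.0, 109.3]
eef_rot: [-3.14, -0.001, 1.971]
wrist_force: [-9.8, 1.5, 4.1]
finger_gap: 0.3
finger_force: 3.9
```

arm_command --pt "-1 -0.0005 0.001 0 0" --pt "-1 0 0 0 0"

```text
clock: 14.68
eef_pos: [518.7, -128.1, 109.3]
eef_rot: [-3.139, -0.002, 1.971]
wrist_force: [-11.5, 1.6, 5.1]
finger_gap: 0.7
finger_force: 4.8
```

The force is rising, so the hook is against its stop. I'll back off, rise clear and check.

arm_command --pt "-1 0 -0.004 0 0" --pt "-1 0 -0.012 0 0" --pt "-1 0 -0.01 0 0" --pt "-1 0 0 -0.02 0" --pt "-1 0 0 -0.03 0" --pt "-1 -0.03 -0.02 -0.04 0" --pt "-1 -0.05 -0.04 -0.03 0" --pt "-1 -0.05 -0.04 0 0" --pt "-1 0 0 0 0"

```text
clock: 15.8
eef_pos: [455.0, -291.6, 225.9]
eef_rot: [-3.142, 0.001, 1.966]
wrist_force: [0.6, 1.1, -0.8]
finger_gap: 1.1
finger_force: 0.0
```

```bash
python3 - <<'E'
from h import *
s=manip.read_state(); print(s["eef_pos"],s["wrist_force"],s["clock"])
for n in("top","scene","wrist"):
    k,w,wb=look(n,f"pics/{n}9.png")
    for q,(x,y) in dict(rust=(549,-376.6),cream=(453.8,-391.4)).items():
        m=(np.hypot(w[...,0]-x,w[...,1]-y)<50)&(w[...,2]>60); print(q,m.sum(),np.nanmedian(w[m],0).round(1) if m.any() else None)
a=cv2.imread("pics/top9.png")[185:265,160:270]; b=cv2.imread("pics/scene9.png")[170:250,140:246]
cv2.imwrite("pics/c9.png",np.hstack([cv2.resize(a,(400,300),interpolation=2),cv2.resize(b,(400,300),interpolation=2)]))
E
```

```text
[ 455.0024462  -291.61353687  225.94815722] [ 0.61998748  1.12345875 -0.7687491 ] 15.8
top knob px 16 board [30.67724777  9.6668327 ] maxz 129.96330065287145
 plate 202
  angle 0.17948021019142904 reach 75.50385780304467
rust 332 [ 551.8 -381.6   73.6]
cream 237 [ 454.1 -350.   512.4]
scene knob px 25 board [29.33782235  8.33205209] maxz 126.66508932845318
 plate 213
  angle 0.17683737916846795 reach 75.17730741571894
rust 562 [ 549.6 -381.8   73.1]
cream 1296 [ 443.9 -372.4   76. ]
wrist knob px 178 board [30.15524064  9.22098617] maxz 126.41210265437991
 plate 1247
  angle 0.2050133970297877 reach 76.96224398988971
rust 0 None
cream 222 [ 442.8 -375.2   70.9]
```

View pics/c9.png

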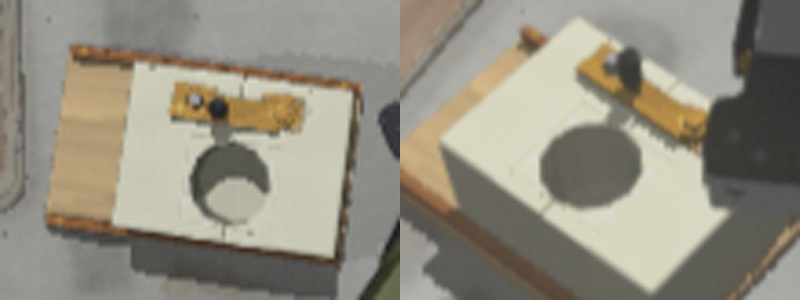

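View pics/wrist9.png

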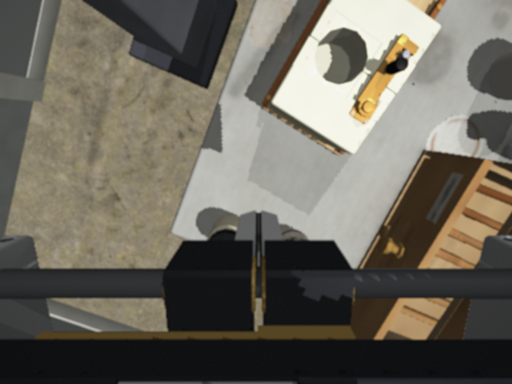

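The seam is shut and the hook lies along the board with the pin inside its notch: pin at (196,100) and knob at (219,107) in the left crop. I'll take one enlarged check of the notch and the seam.

```bash
python3 - <<'E'
from h import *
k=cam("wrist"); cv2.imwrite("pics/z9.png",cv2.resize(k["img"][20:140,300:460],None,fx=5,fy=5,interpolation=2))
k=cam("top"); w=cloud(k); wb=(w[...,:2]-[501,-128])@np.array([[.9898,.1425],[-.1425,.9898]])
m=(np.abs(wb[...,0])<50)&(w[...,2]>80)&(w[...,2]<92); y=wb[...,1][m&(np.abs(wb[...,1])<130)]; print("y extent",np.percentile(y,[.5,99.5]))
E
```

```text
y extent [-80.99848897  77.37357016]
```

View pics/z9.png

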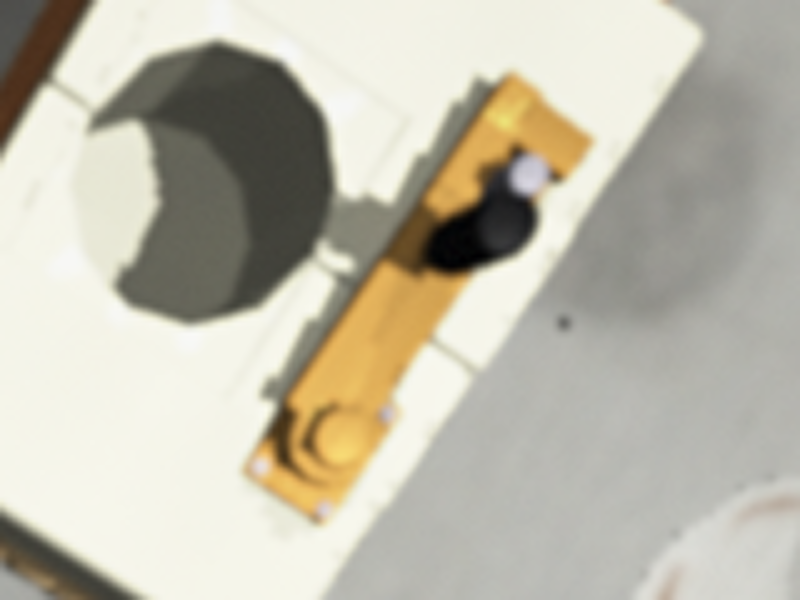

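The view shows the hook's edge, (290,400) to (510,75), parallel to the block edge. The pin at (530,172) is in the notch and the seam at (455,358) is closed.

```bash
python3 -c "
from cell import ticket
print(ticket.sign_off())"
```

```text
the job is handed in; nothing more can be done
None
```

The loose half is fully home with the seam shut, the hook's notch rests on the steel pin, the arm never went near the jars or cup, and the job was handed in at about 16 s on the robot clock.

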